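Set finished parts into their matching inspection nests

ROBOT

A 6-joint arm with a two-finger parallel gripper is mounted at the origin on a cart in front of the work surface, level with it; the furniture and walls round the work are solid. World frame = base frame: x ahead of the robot, y to its left, z up, the work surface at z = 0. Lengths are in m, angles in rad, forces in N, time in s.
With the tool pointing down it reaches from about 0.25 to 0.725 m from the base axis. Payload 9.7 kg.
Tool frame: the origin (TCP) lies at the very end of the fingers, on their centre line; the grasp point (between the pads) lies 19 mm behind it; z points along the fingers, y is the line along which they close (so a half turn about z gives the same grasp; the last joint's range is limited). The gripper opens to 85 mm and grips with 20 to 120 N. Pads are 22 mm wide; open, the fingers measure 114 mm over their backs; the gripper's body (76 mm by 85 mm) begins 54 mm behind the grasp point. The pads swing forward as they close: fully open they stand 13 mm farther back than shut.
Start: joints at [-1.329, 0.087, 0.176, 1.66, 0, 1.571], TCP at [0.132, -0.534, 0.231] pointing down, gripper open.
Joint ranges: [-3.13, 3.13], [-0.85, 1.81], [-1.15, 1.24], [-2.2, 2.28], [-1.44, 1.52], [-3.14, 3.14]. Speed limits (rad/s): [2.22, 2.22, 2.57, 3.14, 3.14, 3.14].

INTERFACE

Orientations are given as a unit quaternion [x, y, z, w].
In Python, from cell import arm gives the robot as it stands. The module is installed in compiled form; this text tells all that it offers.
- The arm moves only by the tool send_rows, never from a script. Its argument "commands" is a list of rows, each an object with "linear": the shift along the world's x, y, z in units of 25 mm (1.0 is 25 mm), a list of three; "rotation": the turn, a rotation vector about the world's x, y, z in units of pi/2 rad (1.0 is pi/2 rad), a list of three; "hand": the opening, from -1 (shut) to 1 (fully open). In form: [{"linear": [dx, dy, dz], "rotation": [ax, ay, az], "hand": hand}, ...]. A call has 1 to 12 rows; each row shifts and turns the commanded pose from where the row before left it; what a row does not reach is not made up. A row lasts 1/10 s, in which the tool goes at most 50 mm and 8.59 degrees, less where a joint would pass 70% of its speed; a pose out of reach is approached as far as the arm can. A call with a number of a shift or a turn outside -1 to 1 is refused whole. A call with a gripper value outside its range is refused whole. The fingers move at their own pace and stop on an object; "grip_force" is the grip in N (left out, the last holds). Time passes only in rows, so rows that do not move let the fingers close. It gives the time, the measured TCP pose, the force, the opening and the grip force at its end, in the units of the state.
- arm.observe(): the state, without advancing time (a new reading comes with each control period).
- arm.get_image(name): name is "side" or "top" or "wrist"; returns a dict with "image" (420x560x3 uint8, red, green, blue), "fovy" (degrees; the focal length in pixels is half the picture's height over the tangent of half this angle, whatever the lens; pixels are square), "cx", "cy" (the principal point, pixels), "extrinsics" (4x4, takes a point from camera to world coordinates). Camera axes: x right, y up, looking along -z (the intrinsics and any distortion apply to the point x, -y, -z); pixel columns grow to the right and rows downward; lengths in m; the calibration is good to about 2 mm. A picture is of the moment at which its call begins. There is no depth.
- arm.hand_in(): hands the job in; it is judged then, once.
The state is a dict: "t": time; "joints": joint angles; "joint_vel": joint speeds; "joint_efforts": joint torques, N m; "tool_pos": TCP position; "ee_rot": TCP orientation; "wrist_force": force on the tool from outside, world axes, zero at the start; "ft_torque": the same for the moment, N m; "gripper_width": finger opening in m; "gripper_force": force on a finger pad.
Only numpy, scipy, OpenCV 4.12 (cv2) and the standard library are available. Lean on these libraries where they do the work, as an engineer would, in place of code of your own. Each camera call takes 0.05 s, during which the arm holds its last target. There are 200 camera calls.

TASK

Get the four finished fitting parts ready for inspection: put the steel block, the brass bush, the notched gauge and the brass key blank each into the black nest whose yellow outline matches it, lying flat on the nest's floor between the corner stops (the bush standing upright, flange down). Do not knock over the oil can, and leave all four parts in their nests, let go of and at rest.

Things in the scene. Friction and masses are not known exactly. Their poses are not given: they have to be found in the camera images.
- steel_block: Plain bright steel block, 40 (x) x 50 (y) x 30 (z) mm, about 0.45 kg, lying flat. Origin: centre of its underside; z up.
- block_nest: Nest for the steel block, fixed black base plate 66 x 76 x 5 mm with a yellow inlay (a 40 x 50 mm rectangle). Four grey L-shaped corner stops (4 mm thick, legs reach 8 mm along each side, tops 11 mm above the worktop) bound a pocket 50 (x) x 60 (y) mm, the part plus 5 mm all round; sides open between them. Origin: centre of the underside, at worktop height (pocket floor 5 mm above it); y along the long side, z up. Part may go either way round.
- brass_bush: Brass-coloured turned bush standing upright: round flange 38 mm in diameter and 13 mm high at the bottom, narrower tube 28 mm in diameter above it, 34 mm high in all, with a bore; about 0.12 kg. Origin: on its axis, on the underside; z up.
- bush_nest: Nest for the brass bush, fixed black base plate 64 x 64 x 5 mm with a yellow inlay (a disc 38 mm in diameter). Four grey L-shaped corner stops (4 mm thick, legs reach 8 mm along each side, tops 11 mm above the worktop) bound a pocket 48 x 48 mm, the part plus 5 mm all round; sides open between them. Origin: centre of the underside, at worktop height (pocket floor 5 mm above it); z up. The bush stands in it flange down, turned anyhow.
- slot_gauge: Flat grey steel gauge, 30 (x) x 80 (y) x 8 (z) mm, about 0.12 kg, lying flat, with a rectangular notch in the middle of its +x long side, y from -12 to 12 mm and 12 mm deep, so that it is 18 mm wide there (x from -15 to 3 mm) and 30 mm towards both ends. Origin: centre of the underside of its 30 x 80 mm outline; z up.
- gauge_nest: Nest for the notched gauge, fixed black base plate 56 x 106 x 5 mm with a yellow inlay (a 30 x 80 mm rectangle with a notch in one long side). Four grey L-shaped corner stops (4 mm thick, legs reach 8 mm along each side, tops 11 mm above the worktop) bound a pocket 40 (x) x 90 (y) mm, the part plus 5 mm all round; sides open between them. Origin: centre of the underside, at worktop height (pocket floor 5 mm above it); y along the long side, z up. Part may go either way round.
- brass_key: Flat brass-coloured key blank, 24 (x) x 69 (y) x 8 (z) mm, about 0.03 kg, lying flat: broad bow 24 mm wide at the +y end (y from 5 to 35 mm), straight shank 9 mm wide towards -y (x from -5 to 4 mm, y from -35 to 5 mm). Origin: centre of the underside of its 24 x 69 mm outline; z up.
- key_nest: Nest for the key blank, fixed black base plate 50 x 95 x 5 mm with a yellow inlay (a key: broad bow at +y, narrow shank at -y). Four grey L-shaped corner stops (4 mm thick, legs reach 8 mm along each side, tops 11 mm above the worktop) bound a pocket 34 (x) x 79 (y) mm, the part plus 5 mm all round; sides open between them. Origin: centre of the underside, at worktop height (pocket floor 5 mm above it); y along the long side, z up. Part may go either way round.
- oil_can: Pale metal oil can that stands at the left among the work: round body 66 mm in diameter, cone and bent spout to 159 mm high; a bystander, not to be knocked over. Origin: on its underside, at the centre of its 66 x 89 mm outline with the spout; the body's axis lies 11 mm from it towards -y and the spout overhangs to +y; z up.
Things that resemble listed ones, but are neither listed nor needed, are in the scene too. What is shaped like the steel_block but blue or green is not meant. What is shaped like the block_nest but brown or green is not meant.

How it is judged:
By the outcome, as a careful person would: the job done as asked, in the order asked, and still so for the second after the job is handed in, with the robot touching nothing.
It also fails if it takes over 99 s, if anything falls off the work surface, if the arm or the gripper's body presses on something with over 40 N, if the wrist force passes 120 N, or if a joint passes its speed limit or range.

## Working session

There is one attempt and no reset: what is moved stays moved. The work goes in short steps, Python scripts to look and compute and a tool call to move; the robot and the scene stay as the last step left them, time stands still between calls to the robot, and variables do not carry over. Pictures are saved under pics/ and viewed, at most 17 in all, crops included, and the job is handed in when it is done.

Besides the shell and the picture viewer there is one more tool, called after "Request:" in YAML: its name, and indented under it one key for each argument. send_rows: Moves the arm, as the interface text tells. Shifts and turns lie within -1 to 1; 1 stands for 25 mm of shift or pi/2 rad of turn. Its arguments: {"type":"object","properties":{"commands":{"type":"array"},"grip_force":{"type":"number"}},"required":["commands"]}

```bash
mkdir -p pics
cat > h.py <<'E'
import numpy as np, cv2
from cell import arm
def grab(n,f):
    d=arm.get_image(n); cv2.imwrite(f'pics/{f}.png',d['image'][:,:,::-1]); np.savez(f'pics/{f}.npz',**{k:d[k] for k in('image','fovy','cx','cy','extrinsics')}); return d
def load(f): return dict(np.load(f'pics/{f}.npz'))
def ray(d,u,v,z):
    f=210/np.tan(np.radians(d['fovy'])/2); c=np.array([(u-d['cx'])/f,-(v-d['cy'])/f,-1]); E=d['extrinsics']
    r=E[:3,:3]@c; o=E[:3,3]; return o+r*(z-o[2])/r[2]
E
python3 - <<'E'
from h import *
for n in('top','side','wrist'):
    d=grab(n,n+'0'); print(n,d['fovy'],d['cx'],d['cy'],d['extrinsics'].round(3).tolist(),[k for k in d])
s=arm.observe(); print(s)
E
```

```text
top 42.91827814074032 275.21935190744284 211.8411028978125 [[0.018, 0.983, -0.184, 0.24], [-1.0, 0.018, -0.001, -0.143], [0.003, 0.184, 0.983, 1.804], [0.0, 0.0, 0.0, 1.0]] ['image', 'fovy', 'cx', 'cy', 'extrinsics']
side 51.86657400184124 285.2256986661713 211.03811796805203 [[-0.992, 0.063, -0.113, 0.414], [-0.128, -0.619, 0.775, 0.935], [-0.021, 0.783, 0.622, 0.893], [0.0, 0.0, 0.0, 1.0]] ['image', 'fovy', 'cx', 'cy', 'extrinsics']
wrist 58.00539186830089 276.017864686737 213.52240197467813 [[0.238, 0.927, 0.289, 0.206], [-0.971, 0.228, 0.069, -0.517], [-0.002, -0.297, 0.955, 0.374], [0.0, 0.0, 0.0, 1.0]] ['image', 'fovy', 'cx', 'cy', 'extrinsics']
{'t': 0.15, 'joints': array([-1.32898411e+00,  8.73510326e-02,  1.75317482e-01,  1.65977114e+00,
       -3.73081649e-05,  1.57082341e+00]), 'joint_vel': array([ 0.00044799, -0.0008763 ,  0.00432607,  0.00025423,  0.0020365 ,
        0.00033566]), 'joint_efforts': array([ 9.02340962e-04, -5.20760858e+01,  4.65045834e+01,  1.38327788e-02,
       -6.31224771e-05, -3.37764568e-06]), 'tool_pos': array([ 0.13165555, -0.53384448,  0.23073709]), 'ee_rot': array([ 9.92701262e-01,  1.20598301e-01, -7.93352043e-05, -4.98252684e-04]), 'wrist_force': array([-0.94351394, -0.34578674,  0.61614856]), 'ft_torque': array([-0.0007108 , -0.00444846, -0.02629285]), 'gripper_force': 0.0, 'gripper_width': 0.08569910535309506}
```

View pics/top0.png

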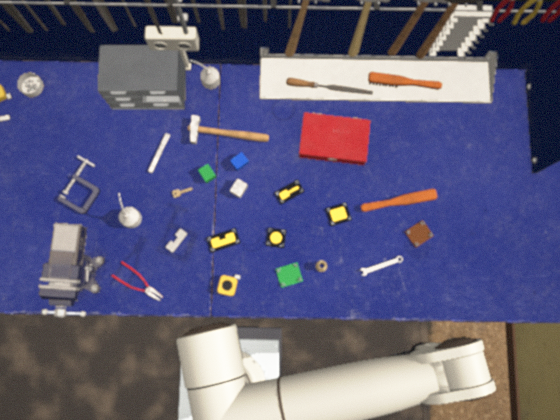

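View pics/side0.png

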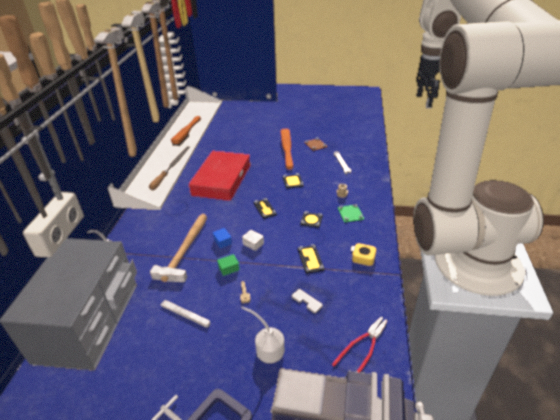

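The top view shows the four parts: block (238,188), bush (321,266), gauge (177,240), key (182,192). Their nests are block (338,214), bush (276,237), gauge (223,240) and key (289,192). The oil can is at (130,215). The side view agrees with this layout.

Run:
```python
from h import *
d=load('top0')
for n,u,v,z in [('block',238,188,.03),('bnest',338,214,.005),('bush',321,266,.03),('bunest',276,237,.005),('gauge',177,240,.008),('gnest',223,240,.005),('key',182,192,.008),('knest',289,192,.005),('can',130,215,.05),('green',207,173,.03),('blue',239,160,.03)]:
    p=ray(d,u,v,z); print(n,p.round(3),np.hypot(*p[:2]).round(3))
w=load('wrist0'); s=arm.observe()
from scipy.spatial.transform import Rotation as R
print(R.from_quat(s['ee_rot']).as_matrix().round(3))
T=np.eye(4);T[:3,:3]=R.from_quat(s['ee_rot']).as_matrix();T[:3,3]=s['tool_pos']
print((np.linalg.inv(T)@w['extrinsics']).round(4))
for uv in[(0,0),(560,0),(0,420),(560,420)]: print(ray(w,*uv,0).round(3))
```

```text
block [ 0.653 -0.013  0.03 ] 0.653
bnest [ 0.574 -0.357  0.005] 0.676
bush [ 0.393 -0.297  0.03 ] 0.492
bunest [ 0.491 -0.146  0.005] 0.512
gauge [0.474 0.189 0.008] 0.51
gnest [0.477 0.034 0.005] 0.478
key [0.641 0.18  0.008] 0.665
knest [ 0.648 -0.188  0.005] 0.675
can [0.549 0.342 0.05 ] 0.647
green [0.704 0.094 0.03 ] 0.71
blue [ 0.752 -0.014  0.03 ] 0.752
[[ 0.971  0.239 -0.   ]
 [ 0.239 -0.971  0.001]
 [-0.    -0.001 -1.   ]]
[[-1.200e-03  9.547e-01  2.975e-01  7.590e-02]
 [ 1.000e+00  9.000e-04  1.200e-03  1.300e-03]
 [ 9.000e-04  2.975e-01 -9.547e-01 -1.434e-01]
 [ 0.000e+00  0.000e+00  0.000e+00  1.000e+00]]
[ 0.226 -0.261  0.   ]
[ 0.343 -0.74   0.   ]
[-0.252 -0.274  0.   ]
[-0.085 -0.951  0.   ]
```

View pics/wrist0.png

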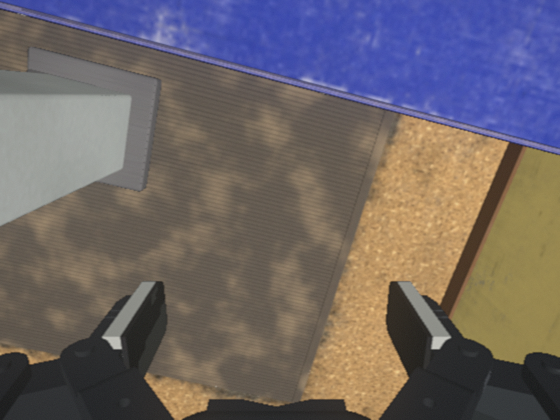

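The wrist view shows the floor beside the cart, with the fingers at the bottom and image-up along tool +x. I'll move to look over the bush and block nests.

Request:
send_rows:
  commands:
    - {"linear": [1, 0.8, 0.2], "rotation": [0, 0, -0.03], "hand": 1}
    - {"linear": [1, 0.8, 0.2], "rotation": [0, 0, -0.03], "hand": 1}
    - {"linear": [1, 0.8, 0.2], "rotation": [0, 0, -0.03], "hand": 1}
    - {"linear": [1, 0.8, 0.2], "rotation": [0, 0, -0.03], "hand": 1}
    - {"linear": [1, 0.8, 0.2], "rotation": [0, 0, -0.033], "hand": 1}
    - {"linear": [1, 0.8, 0.2], "rotation": [0, 0, 0], "hand": 1}
    - {"linear": [1, 0.8, 0], "rotation": [0, 0, 0], "hand": 1}
    - {"linear": [1, 0.8, 0], "rotation": [0, 0, 0], "hand": 1}
    - {"linear": [1, 0.8, 0], "rotation": [0, 0, 0], "hand": 1}
    - {"linear": [1, 0.8, 0], "rotation": [0, 0, 0], "hand": 1}
    - {"linear": [1, 0.8, 0], "rotation": [0, 0, 0], "hand": 1}
    - {"linear": [1, 0.8, 0], "rotation": [0, 0, 0], "hand": 1}

```text
t: 1.35
tool_pos: [0.4326, -0.293, 0.2611]
ee_rot: [1.0, 0.001, -0.0, -0.0]
wrist_force: [0.5, -0.2, 0.6]
gripper_width: 0.0856
gripper_force: 0.0
```

Request:
send_rows:
  commands:
    - {"linear": [1, 0.8, 0], "rotation": [0, 0, 0], "hand": 1}
    - {"linear": [1, 0.8, 0], "rotation": [0, 0, 0], "hand": 1}
    - {"linear": [0, 0, 0], "rotation": [0, 0, 0], "hand": 1}
    - {"linear": [0, 0, 0], "rotation": [0, 0, 0], "hand": 1}

```text
t: 1.75
tool_pos: [0.4819, -0.2536, 0.2608]
ee_rot: [1.0, 0.001, -0.0, -0.0]
wrist_force: [0.8, 0.2, -0.5]
gripper_width: 0.0852
gripper_force: 0.0
```

Run:
```python
from h import *
d=grab('wrist','w1'); s=arm.observe(); print(s['tool_pos'],s['ee_rot'],s['joint_vel'].round(3))
```

```text
[ 0.48145221 -0.25401194  0.26103381] [ 9.99999471e-01  9.65828336e-04 -3.47519203e-04 -6.21493131e-05] [-0.019 -0.009 -0.003 -0.001  0.002  0.   ]
```

View pics/w1.png

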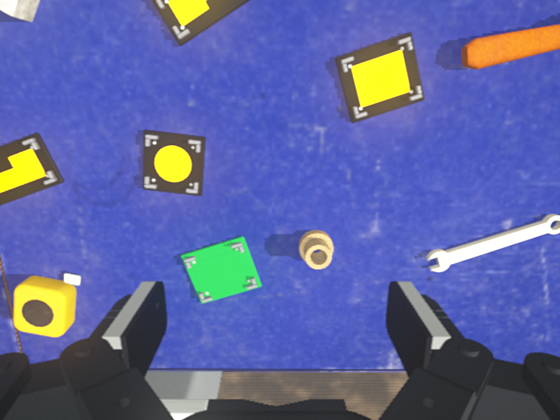

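The wrist view shows the bush at (317,248), its nest at (173,163) and the block nest at (380,78). I'll measure those now.

```bash
cat >> h.py <<'E'
def blobs(d,lo,hi,amin=150):
    hsv=cv2.cvtColor(d['image'],cv2.COLOR_RGB2HSV); m=cv2.inRange(hsv,np.array(lo),np.array(hi))
    m=cv2.morphologyEx(m,cv2.MORPH_OPEN,np.ones((3,3),np.uint8))
    return [c for c in cv2.findContours(m,cv2.RETR_EXTERNAL,cv2.CHAIN_APPROX_NONE)[0] if cv2.contourArea(c)>amin]
def plane(d,c,z): return np.array([ray(d,u,v,z)[:2] for u,v in c.reshape(-1,2)])
def rect(d,c,z):
    P=plane(d,c,z); (x,y),(w,h),a=cv2.minAreaRect((P*1000).astype(np.float32))
    if w>h: w,h,a=h,w,a+90   # h long side; its direction is a+90 deg
    a=(a+90+90)%180-90
    return dict(c=(round(x,1),round(y,1)),w=round(w,1),l=round(h,1),long=round(a,1),touch=bool((c.reshape(-1,2).min()<2) or c[...,0].max()>557 or c[...,1].max()>417))
E
python3 - <<'E'
from h import *
d=load('w1')
for c in blobs(d,(22,150,120),(35,255,255)): print('yel',c.reshape(-1,2).mean(0).round(),rect(d,c,.005))
for c in blobs(d,(10,40,60),(24,200,255)):
    print('brass',cv2.boundingRect(c),rect(d,c,.034),rect(d,c,.013))
hsv=cv2.cvtColor(d['image'],cv2.COLOR_RGB2HSV); print(hsv[235:275:4,317].tolist())
cv2.imwrite('pics/bush.png',cv2.resize(d['image'][215:285,280:360,::-1],None,fx=7,fy=7,interpolation=cv2.INTER_NEAREST))
E
```

```text
yel [ 44. 306.] {'c': (315.6, 23.0), 'w': 70.5, 'l': 78.7, 'long': -11.6, 'touch': False}
yel [ 20. 171.] {'c': (481.2, 23.3), 'w': 31.7, 'l': 57.2, 'long': -70.6, 'touch': True}
yel [173. 163.] {'c': (489.0, -144.7), 'w': 38.4, 'l': 39.4, 'long': -89.9, 'touch': False}
yel [381.  78.] {'c': (573.9, -358.1), 'w': 41.3, 'l': 51.9, 'long': -72.2, 'touch': False}
yel [188.   8.] {'c': (633.0, -171.7), 'w': 20.4, 'l': 36.7, 'long': -89.9, 'touch': True}
brass (327, 373, 81, 47) {'c': (226.0, -360.3), 'w': 77.9, 'l': 81.9, 'long': 63.7, 'touch': True} {'c': (207.1, -366.3), 'w': 82.4, 'l': 86.5, 'long': 63.7, 'touch': True}
brass (265, 373, 52, 29) {'c': (222.5, -269.2), 'w': 33.6, 'l': 65.2, 'long': 65.4, 'touch': False} {'c': (203.5, -270.0), 'w': 35.5, 'l': 68.8, 'long': 65.4, 'touch': False}
brass (218, 372, 59, 34) {'c': (224.2, -222.8), 'w': 42.2, 'l': 71.5, 'long': 81.2, 'touch': False} {'c': (205.2, -221.0), 'w': 44.6, 'l': 75.6, 'long': 81.2, 'touch': False}
brass (24, 302, 30, 23) {'c': (325.4, 10.6), 'w': 28.0, 'l': 32.7, 'long': -89.9, 'touch': False} {'c': (312.2, 25.6), 'w':
[... 1750 characters left out ...]
 -71.9, 'touch': False}
brass (463, 36, 41, 32) {'c': (596.0, -441.0), 'w': 24.1, 'l': 35.8, 'long': -79.8, 'touch': False} {'c': (598.1, -451.6), 'w': 25.4, 'l': 37.8, 'long': -79.8, 'touch': False}
brass (159, 4, 21, 24) {'c': (623.7, -160.2), 'w': 10.5, 'l': 20.5, 'long': 30.5, 'touch': False} {'c': (627.4, -154.8), 'w': 11.1, 'l': 21.7, 'long': 30.5, 'touch': False}
brass (185, 0, 59, 40) {'c': (628.0, -195.8), 'w': 18.3, 'l': 60.4, 'long': -59.5, 'touch': True} {'c': (632.0, -192.4), 'w': 19.3, 'l': 63.9, 'long': -59.5, 'touch': True}
[[24, 78, 252], [18, 86, 157], [17, 84, 152], [25, 78, 255], [119, 122, 149], [17, 87, 161], [16, 85, 153], [17, 84, 149], [25, 77, 255], [117, 143, 201]]
```

View pics/bush.png

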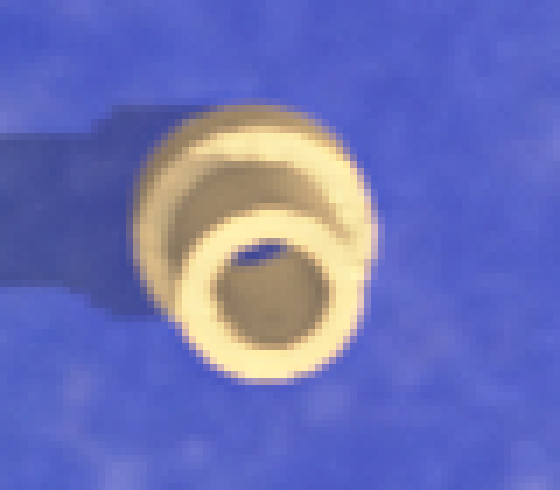

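The bush crop shows the top ring centred at about (318.6,257.1) and the flange's top circle at about (316.4,250).

Run:
```python
from h import *
d=load('w1'); print(ray(d,318.6,257.1,.034),ray(d,316.4,250,.013))
for u,v in((305,257.1),(332.4,257.1)): print(ray(d,u,v,.034))
c=[c for c in blobs(d,(22,150,120),(35,255,255)) if abs(c.reshape(-1,2).mean(0)-(173,163)).max()<8][0]
print(plane(d,c,.005).mean(0))
```

```text
[ 0.39405702 -0.29984793  0.034     ] [ 0.39334367 -0.29965039  0.013     ]
[ 0.39402444 -0.28540526  0.034     ]
[ 0.39409006 -0.31450181  0.034     ]
[ 0.48868629 -0.14464989]
```

Request:
send_rows:
  commands:
    - {"linear": [-0.875, -0.46, -0.9], "rotation": [0, 0, 0], "hand": 1}
    - {"linear": [-0.875, -0.46, -0.9], "rotation": [0, 0, 0], "hand": 1}
    - {"linear": [-0.875, -0.46, -0.9], "rotation": [0, 0, 0], "hand": 1}
    - {"linear": [-0.875, -0.46, -0.9], "rotation": [0, 0, 0], "hand": 1}
    - {"linear": [0, 0, -1], "rotation": [0, 0, 0], "hand": 1}
    - {"linear": [0, 0, -1], "rotation": [0, 0, 0], "hand": 1}
    - {"linear": [0, 0, -1], "rotation": [0, 0, 0], "hand": 1}
    - {"linear": [0, 0, -1], "rotation": [0, 0, 0], "hand": 1}
    - {"linear": [0, 0, -1], "rotation": [0, 0, 0], "hand": 1}
    - {"linear": [0, 0, -0.8], "rotation": [0, 0, 0], "hand": 1}
    - {"linear": [0, 0, -0.48], "rotation": [0, 0, 0], "hand": 0.5}
    - {"linear": [0, 0, 0], "rotation": [0, 0, 0], "hand": -1}
  grip_force: 30

```text
t: 3.0
tool_pos: [0.3929, -0.2999, 0.013]
ee_rot: [1.0, 0.0, -0.001, -0.001]
wrist_force: [0.0, 0.3, -0.1]
gripper_width: 0.059
gripper_force: 0.0
```

Request:
send_rows:
  commands:
    - {"linear": [0, 0, 0], "rotation": [0, 0, 0], "hand": -1}
    - {"linear": [0, 0, 0], "rotation": [0, 0, 0], "hand": -1}
    - {"linear": [0, 0, 0], "rotation": [0, 0, 0], "hand": -1}
    - {"linear": [0, 0, 0], "rotation": [0, 0, 0], "hand": -1}
    - {"linear": [0, 0, 0], "rotation": [0, 0, 0], "hand": -1}
    - {"linear": [0, 0, 0], "rotation": [0, 0, 0], "hand": -1}

```text
t: 3.6
tool_pos: [0.3948, -0.3006, 0.0157]
ee_rot: [1.0, 0.001, 0.001, 0.001]
wrist_force: [-1.7, 0.0, 6.4]
gripper_width: 0.0265
gripper_force: 29.8
```

Request:
send_rows:
  commands:
    - {"linear": [0, 0, 0.5], "rotation": [0, 0, 0], "hand": -1}
    - {"linear": [0, 0, 1], "rotation": [0, 0, 0], "hand": -1}
    - {"linear": [0, 0, 1], "rotation": [0, 0, 0], "hand": -1}
    - {"linear": [0.54, 0.88, 0], "rotation": [0, 0, 0], "hand": -1}
    - {"linear": [0.54, 0.88, 0], "rotation": [0, 0, 0], "hand": -1}
    - {"linear": [0.54, 0.88, 0], "rotation": [0, 0, 0], "hand": -1}
    - {"linear": [0.54, 0.88, 0], "rotation": [0, 0, 0], "hand": -1}
    - {"linear": [0.54, 0.88, 0], "rotation": [0, 0, 0], "hand": -1}
    - {"linear": [0.54, 0.88, 0], "rotation": [0, 0, 0], "hand": -1}
    - {"linear": [0.54, 0.88, 0], "rotation": [0, 0, 0], "hand": -1}
    - {"linear": [0, 0, 0], "rotation": [0, 0, 0], "hand": -1}
    - {"linear": [0, 0, 0], "rotation": [0, 0, 0], "hand": -1}

```text
t: 4.8
tool_pos: [0.4889, -0.1457, 0.0774]
ee_rot: [1.0, 0.001, 0.0, 0.0]
wrist_force: [-0.1, -0.2, -1.7]
gripper_width: 0.0264
gripper_force: 30.1
```

Run:
```python
from h import *
d=grab('wrist','w2'); s=arm.observe(); print(s['tool_pos'],s['ee_rot'],s['gripper_width'],s['wrist_force'])
```

```text
[ 0.48859678 -0.14618731  0.07725852] [9.99999552e-01 9.37733078e-04 4.25912405e-05 1.21696977e-04] 0.02618428172422182 [-0.0701728   0.09967058 -1.1836888 ]
```

View pics/w2.png

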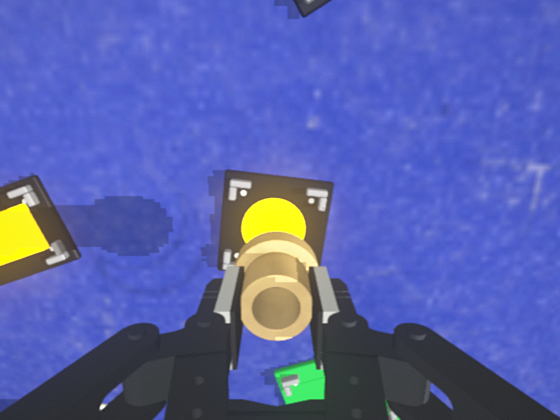

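The bush is held upright, with the nest disc visible behind it at (273,222). I'll lower and release.

Request:
send_rows:
  commands:
    - {"linear": [0, 0.06, -1], "rotation": [0, 0, 0], "hand": -1}
    - {"linear": [0, 0, -0.8], "rotation": [0, 0, 0], "hand": -1}
    - {"linear": [0, 0, -0.3], "rotation": [0, 0, 0], "hand": -1}
    - {"linear": [0, 0, -0.16], "rotation": [0, 0, 0], "hand": -1}
    - {"linear": [0, 0, 0], "rotation": [0, 0, 0], "hand": -1}
    - {"linear": [0, 0, 0], "rotation": [0, 0, 0], "hand": -1}

```text
t: 5.45
tool_pos: [0.4891, -0.145, 0.0212]
ee_rot: [1.0, 0.0, 0.001, 0.0]
wrist_force: [0.3, 0.1, -1.0]
gripper_width: 0.0262
gripper_force: 30.1
```

Request:
send_rows:
  commands:
    - {"linear": [0, 0, -0.04], "rotation": [0, 0, 0], "hand": -1}
    - {"linear": [0, 0, 0], "rotation": [0, 0, 0], "hand": 0.2}
    - {"linear": [0, 0, 0], "rotation": [0, 0, 0], "hand": 0.2}
    - {"linear": [0, 0, 0], "rotation": [0, 0, 0], "hand": 0.2}
    - {"linear": [0, 0, 0], "rotation": [0, 0, 0], "hand": 0.2}
    - {"linear": [0, 0, 0.5], "rotation": [0, 0, 0], "hand": 0.2}
    - {"linear": [0, 0, 1], "rotation": [0, 0, 0], "hand": 0.2}
    - {"linear": [0, 0, 1], "rotation": [0, 0, 0], "hand": 0.2}
    - {"linear": [0.5, 0.9, 1], "rotation": [0, 0, 0], "hand": 1}
    - {"linear": [0.5, 0.9, 1], "rotation": [0, 0, 0], "hand": 1}
    - {"linear": [0.5, 0.9, 1], "rotation": [0, 0, 0], "hand": 1}
    - {"linear": [0.5, 0.9, 1], "rotation": [0, 0, 0], "hand": 1}

```text
t: 6.65
tool_pos: [0.539, -0.0536, 0.1839]
ee_rot: [1.0, 0.001, 0.001, 0.0]
wrist_force: [1.1, -0.4, 0.5]
gripper_width: 0.0851
gripper_force: 0.0
```

Request:
send_rows:
  commands:
    - {"linear": [0.5, 0.9, 1], "rotation": [0, 0, 0], "hand": 1}
    - {"linear": [0.5, 0.9, 1], "rotation": [0, 0, 0], "hand": 1}
    - {"linear": [0.5, 0.9, 1], "rotation": [0, 0, 0], "hand": 1}
    - {"linear": [0, 0, 0.9], "rotation": [0, 0, 0], "hand": 1}
    - {"linear": [0, 0, 0], "rotation": [0, 0, 0], "hand": 1}
    - {"linear": [0, 0, 0], "rotation": [0, 0, 0], "hand": 1}

```text
t: 7.25
tool_pos: [0.5764, 0.0071, 0.2798]
ee_rot: [1.0, 0.006, 0.0, -0.002]
wrist_force: [0.5, -0.7, 0.5]
gripper_width: 0.0855
gripper_force: 0.0
```

Run:
```python
from h import *
d=grab('wrist','w3'); s=arm.observe(); print(s['tool_pos'],s['ee_rot'],s['gripper_width'],s['wrist_force'])
```

```text
[0.57606408 0.00694322 0.27898374] [ 9.99982810e-01  5.43164720e-03 -2.13278262e-04 -2.19783055e-03] 0.08487138511786868 [ 0.95272128 -0.36622041  0.14020859]
```

View pics/w3.png

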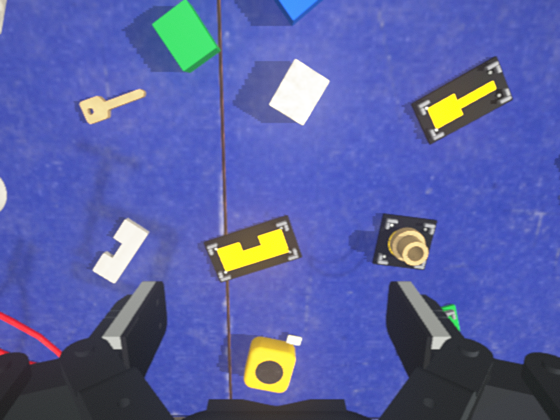

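Everything is in one view: the bush stands in its nest at (407,243), block (299,92), gauge (120,250), key (110,105), gauge nest (251,247), key nest (462,102).

Run:
```python
from h import *
d=load('w3')
for c in blobs(d,(22,150,120),(35,255,255)): print('yel',c.reshape(-1,2).mean(0).round(),rect(d,c,.005))
for c in blobs(d,(0,0,150),(179,45,255)):
    m=c.reshape(-1,2).mean(0)
    if m[1]<290: print('white',m.round(),rect(d,c,.030),rect(d,c,.008)); print(cv2.approxPolyDP(c,3,True).reshape(-1,2).tolist())
for c in blobs(d,(8,50,80),(24,220,255)):
    m=c.reshape(-1,2).mean(0)
    if m[1]<140 and m[0]<170: print('key',m.round(),rect(d,c,.008),cv2.approxPolyDP(c,2,True).reshape(-1,2).tolist())
hsv=cv2.cvtColor(d['image'],cv2.COLOR_RGB2HSV); print(hsv[92,299],hsv[272,107],hsv[110,90],hsv[98,130])
```

```text
yel [269. 364.] {'c': (312.5, 13.3), 'w': 60.2, 'l': 79.3, 'long': -12.1, 'touch': False}
yel [253. 250.] {'c': (476.4, 34.4), 'w': 32.0, 'l': 81.9, 'long': -70.4, 'touch': False}
yel [460. 103.] {'c': (648.9, -188.9), 'w': 25.8, 'l': 71.6, 'long': -59.4, 'touch': False}
white [120. 251.] {'c': (484.0, 182.0), 'w': 30.0, 'l': 80.5, 'long': -35.4, 'touch': False} {'c': (474.5, 191.8), 'w': 31.7, 'l': 85.0, 'long': -35.4, 'touch': False}
[[130, 219], [125, 219], [114, 235], [121, 243], [112, 256], [104, 252], [93, 268], [111, 282], [117, 280], [148, 233]]
white [298.  92.] {'c': (655.7, -14.3), 'w': 41.3, 'l': 50.9, 'long': -30.2, 'touch': False} {'c': (655.9, -15.5), 'w': 43.6, 'l': 53.8, 'long': -30.2, 'touch': False}
[[294, 59], [269, 105], [303, 124], [328, 80]]
key [110. 104.] {'c': (643.5, 179.4), 'w': 24.0, 'l': 70.9, 'long': -72.2, 'touch': False} [[144, 91], [135, 90], [107, 101], [96, 96], [80, 102], [87, 121], [92, 123], [108, 117], [111, 108], [142, 97]]
[ 20   3 255] [ 21  13 249] [140  35 109] [ 23  85 242]
```

Request:
send_rows:
  commands:
    - {"linear": [0.8, -0.21, -0.5], "rotation": [0, 0, -0.0855], "hand": 0.5}
    - {"linear": [0.8, -0.21, -0.5], "rotation": [0, 0, -0.0855], "hand": 0.5}
    - {"linear": [0.8, -0.21, -0.5], "rotation": [0, 0, -0.0855], "hand": 0.5}
    - {"linear": [0.8, -0.21, -0.5], "rotation": [0, 0, -0.0855], "hand": 0.5}
    - {"linear": [0, 0, -1], "rotation": [0, 0, 0], "hand": 0.5}
    - {"linear": [0, 0, -1], "rotation": [0, 0, 0], "hand": 0.5}
    - {"linear": [0, 0, -1], "rotation": [0, 0, 0], "hand": 0.5}
    - {"linear": [0, 0, -1], "rotation": [0, 0, 0], "hand": 0.5}
    - {"linear": [0, 0, -1], "rotation": [0, 0, 0], "hand": 0.5}
    - {"linear": [0, 0, -0.6], "rotation": [0, 0, 0], "hand": 0.5}
    - {"linear": [0, 0, 0], "rotation": [0, 0, 0], "hand": 0.5}
    - {"linear": [0, 0, 0], "rotation": [0, 0, 0], "hand": 0.5}

```text
t: 8.5
tool_pos: [0.6312, -0.1509, 0.0899]
ee_rot: [0.989, -0.14, 0.006, -0.054]
wrist_force: [-0.3, -1.9, 0.4]
gripper_width: 0.0643
gripper_force: 0.0
```

Run:
```python
from h import *
d=grab('wrist','w4'); s=arm.observe(); print(s['tool_pos'],s['ee_rot'],s['gripper_width'])
```

```text
[ 0.63167133 -0.15097487  0.09066953] [ 0.98862548 -0.14012606  0.00682164 -0.05420157] 0.06377555665514348
```

View pics/w4.png

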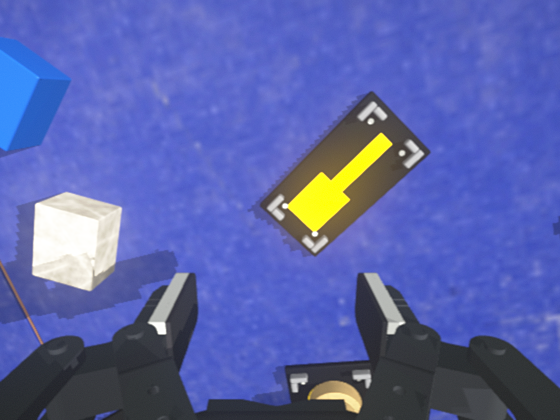

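The arm did not follow: the TCP is at y=-0.151 and tilted. The key nest is at (345,160) and the block at (78,240). I'll check the joints.

Run:
```python
from h import *
s=arm.observe(); print(s['joints'].round(3),s['joint_vel'].round(3),s['wrist_force'],s['tool_pos'])
```

```text
[-0.282  0.317  0.169  1.424  0.109  3.141] [ 0.002 -0.005  0.013 -0.002 -0.    -0.002] [-0.53072685 -0.260627    1.22154452] [ 0.63167133 -0.15097487  0.09066953]
```

Joint 6 is at its limit. The tool yaw is q1 − q6 + π, so the yaw must stay at or above q1. I'll grip the block along its 50 mm axis at yaw 59.8°, and place it at yaw 17.8°.

```bash
cat >> h.py <<'E'
from scipy.spatial.transform import Rotation as R
def delta(x,y,z,yaw):
    s=arm.observe(); c,n=np.cos(np.radians(yaw)),np.sin(np.radians(yaw))
    T=np.array([[c,n,0],[n,-c,0],[0,0,-1.]])
    w=(R.from_matrix(T)*R.from_quat(s['ee_rot']).inv()).as_rotvec()/(np.pi/2)
    l=(np.array([x,y,z])-s['tool_pos'])/.025
    q6=np.degrees(np.arctan2(y,x))+180-yaw
    print('lin',l.round(3),'rot',w.round(4),'minrows',round(max(abs(l).max(),np.linalg.norm(w)/.0954),1),'q6',round(q6))
E
python3 - <<'E'
from h import *
d=load('w4')
for c in blobs(d,(95,150,150),(110,255,255),800): print('blue',cv2.boundingRect(c),cv2.approxPolyDP(c,4,True).reshape(-1,2).tolist())
for c in blobs(d,(0,0,150),(179,60,255)):
    print('white',cv2.boundingRect(c),rect(d,c,.030),cv2.approxPolyDP(c,3,True).reshape(-1,2).tolist())
print(ray(d,70,78,.03),ray(d,45,145,0))
delta(.6557,-.0143,.09,59.8)
E
```

```text
blue (0, 38, 70, 113) [[0, 38], [0, 147], [38, 144], [69, 78], [17, 41]]
white (365, 273, 40, 61) {'c': (577.1, -196.9), 'w': 11.8, 'l': 43.2, 'long': 6.3, 'touch': False} [[365, 273], [389, 320], [387, 333], [393, 333], [404, 321], [377, 274]]
white (149, 273, 39, 62) {'c': (606.2, -65.2), 'w': 12.4, 'l': 50.1, 'long': -38.9, 'touch': False} [[187, 273], [175, 274], [149, 321], [159, 334], [165, 333], [164, 320]]
white (303, 236, 25, 16) {'c': (622.2, -165.6), 'w': 9.0, 'l': 13.6, 'long': 73.0, 'touch': False} [[303, 238], [313, 251], [327, 241], [323, 237], [314, 244], [307, 236]]
white (268, 195, 16, 25) {'c': (648.9, -149.8), 'w': 8.5, 'l': 14.1, 'long': -15.9, 'touch': False} [[279, 195], [268, 209], [281, 219], [283, 213], [276, 207], [283, 199]]
white (32, 192, 90, 99) {'c': (658.0, -22.6), 'w': 54.1, 'l': 63.1, 'long': -30.2, 'touch': False} [[35, 203], [32, 274], [91, 290], [115, 263], [121, 207], [69, 192]]
white (405, 141, 18, 27) {'c': (658.3, -227.5), 'w': 8.1, 'l': 13.4, 'long': -15.8, 'touch': False} [[412, 141], [407, 145], [415, 154], [405, 163], [407, 167], [422, 155]]
white (359, 102, 28, 18) {'c': (685.4, -212.0), 'w': 8.3, 'l': 13.5, 'long': 74.2, 'touch': False} [[359, 115], [363, 119], [373, 110], [381, 119], [386, 117], [374, 102]]
[ 0.74569043 -0.06250219  0.03      ] [ 0.71964541 -0.00856824  0.        ]
lin [ 0.961  5.467 -0.027] rot [-0.0691 -0.029   0.8428] minrows 8.9 q6 119
```

Request:
send_rows:
  commands:
    - {"linear": [0.107, 0.607, 0], "rotation": [-0.0077, -0.0032, 0.0936], "hand": 0.5}
    - {"linear": [0.107, 0.607, 0], "rotation": [-0.0077, -0.0032, 0.0936], "hand": 0.5}
    - {"linear": [0.107, 0.607, 0], "rotation": [-0.0077, -0.0032, 0.0936], "hand": 0.5}
    - {"linear": [0.107, 0.607, 0], "rotation": [-0.0077, -0.0032, 0.0936], "hand": 0.5}
    - {"linear": [0.107, 0.607, 0], "rotation": [-0.0077, -0.0032, 0.0936], "hand": 0.5}
    - {"linear": [0.107, 0.607, 0], "rotation": [-0.0077, -0.0032, 0.0936], "hand": 0.5}
    - {"linear": [0.107, 0.607, 0], "rotation": [-0.0077, -0.0032, 0.0936], "hand": 0.5}
    - {"linear": [0.107, 0.607, 0], "rotation": [-0.0077, -0.0032, 0.0936], "hand": 0.5}
    - {"linear": [0.107, 0.607, 0], "rotation": [-0.0077, -0.0032, 0.0936], "hand": 0.5}
    - {"linear": [0, 0, 0], "rotation": [0, 0, 0], "hand": 0.5}
    - {"linear": [0, 0, 0], "rotation": [0, 0, 0], "hand": 0.5}

```text
t: 9.65
tool_pos: [0.6559, -0.0141, 0.0907]
ee_rot: [0.868, 0.497, 0.0, 0.001]
wrist_force: [-0.0, 0.2, -0.2]
gripper_width: 0.064
gripper_force: 0.0
```

Run:
```python
from h import *
s=arm.observe(); print(s['joints'].round(3))
delta(.6557,-.0143,.003,59.8)
```

```text
[-2.100e-02  3.320e-01  1.910e-01  1.429e+00 -2.000e-03  2.080e+00]
lin [-0.007 -0.01  -3.506] rot [0.001  0.0006 0.0018] minrows 3.5 q6 119
```

Request:
send_rows:
  commands:
    - {"linear": [0, 0, -1], "rotation": [0, 0, 0], "hand": 0.5}
    - {"linear": [0, 0, -1], "rotation": [0, 0, 0], "hand": 0.5}
    - {"linear": [0, 0, -0.9], "rotation": [0, 0, 0], "hand": 0.5}
    - {"linear": [0, 0, -0.5], "rotation": [0, 0, 0], "hand": 0.5}
    - {"linear": [0, 0, -0.1], "rotation": [0, 0, 0], "hand": 0.5}
    - {"linear": [0, 0, 0], "rotation": [0, 0, 0], "hand": -1}
    - {"linear": [0, 0, 0], "rotation": [0, 0, 0], "hand": -1}
    - {"linear": [0, 0, 0], "rotation": [0, 0, 0], "hand": -1}
    - {"linear": [0, 0, 0], "rotation": [0, 0, 0], "hand": -1}
    - {"linear": [0, 0, 0], "rotation": [0, 0, 0], "hand": -1}
  grip_force: 70

```text
t: 10.65
tool_pos: [0.6559, -0.0143, 0.003]
ee_rot: [0.867, 0.498, -0.0, 0.001]
wrist_force: [-1.2, -1.0, 5.0]
gripper_width: 0.0492
gripper_force: 76.0
```

Request:
send_rows:
  commands:
    - {"linear": [0, 0, 0.6], "rotation": [0, 0, 0], "hand": -1}
    - {"linear": [0, 0, 1], "rotation": [0, 0, 0], "hand": -1}
    - {"linear": [0, 0, 1], "rotation": [0, 0, 0], "hand": -1}
    - {"linear": [-0.234, -0.98, 0], "rotation": [0, 0, -0.0778], "hand": -1}
    - {"linear": [-0.234, -0.98, 0], "rotation": [0, 0, -0.0778], "hand": -1}
    - {"linear": [-0.234, -0.98, 0], "rotation": [0, 0, -0.0778], "hand": -1}
    - {"linear": [-0.234, -0.98, 0], "rotation": [0, 0, -0.0778], "hand": -1}
    - {"linear": [-0.234, -0.98, 0], "rotation": [0, 0, -0.0778], "hand": -1}
    - {"linear": [-0.234, -0.98, 0], "rotation": [0, 0, -0.0778], "hand": -1}
    - {"linear": [-0.234, -0.98, 0], "rotation": [0, 0, 0], "hand": -1}
    - {"linear": [-0.234, -0.98, 0], "rotation": [0, 0, 0], "hand": -1}
    - {"linear": [-0.234, -0.98, 0], "rotation": [0, 0, 0], "hand": -1}

```text
t: 11.85
tool_pos: [0.6022, -0.2354, 0.0671]
ee_rot: [0.988, 0.154, -0.001, -0.0]
wrist_force: [0.3, 1.1, -6.4]
gripper_width: 0.0488
gripper_force: 74.8
```

Request:
send_rows:
  commands:
    - {"linear": [-0.234, -0.98, 0], "rotation": [0, 0, 0], "hand": -1}
    - {"linear": [-0.234, -0.98, 0], "rotation": [0, 0, 0], "hand": -1}
    - {"linear": [-0.234, -0.98, 0], "rotation": [0, 0, 0], "hand": -1}
    - {"linear": [-0.234, -0.98, 0], "rotation": [0, 0, 0], "hand": -1}
    - {"linear": [-0.234, -0.98, 0], "rotation": [0, 0, 0], "hand": -1}
    - {"linear": [0, 0, 0], "rotation": [0, 0, 0], "hand": -1}
    - {"linear": [0, 0, 0], "rotation": [0, 0, 0], "hand": -1}
    - {"linear": [0, 0, 0], "rotation": [0, 0, 0], "hand": -1}

```text
t: 12.65
tool_pos: [0.5735, -0.3565, 0.0668]
ee_rot: [0.988, 0.155, -0.001, -0.0]
wrist_force: [-0.2, 0.8, -6.7]
gripper_width: 0.0488
gripper_force: 74.9
```

Run:
```python
from h import *
d=grab('wrist','w5')
s=arm.observe(); print(s['tool_pos'],s['gripper_width'],s['wrist_force'])
delta(.5739,-.3581,.008,17.8)
for c in blobs(d,(22,150,120),(35,255,255)): print('yel',c.reshape(-1,2).mean(0).round(),rect(d,c,.005))
```

```text
[ 0.57368317 -0.3563252   0.06694941] 0.04861745529136891 [ 0.14150969  0.58013704 -6.09535011]
lin [ 0.009 -0.071 -2.358] rot [ 0.0002 -0.0011  0.    ] minrows 2.4 q6 130
yel [276. 218.] {'c': (582.7, -354.9), 'w': 22.2, 'l': 51.3, 'long': -72.3, 'touch': False}
```

View pics/w5.png

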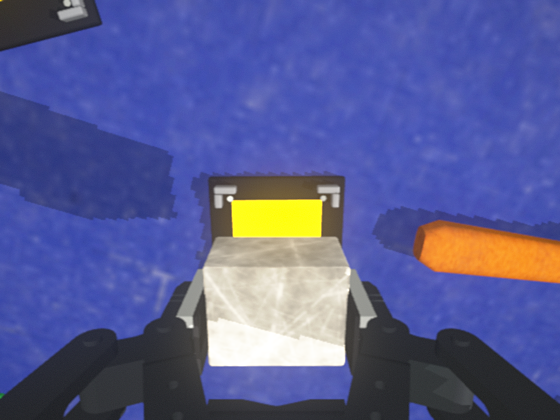

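The block is held square above its nest (the visible inlay strip at (276,218) agrees with the target within 0.5 mm). Lower and release.

Request:
send_rows:
  commands:
    - {"linear": [0, -0.07, -1], "rotation": [0, 0, 0], "hand": -1}
    - {"linear": [0, 0, -0.8], "rotation": [0, 0, 0], "hand": -1}
    - {"linear": [0, 0, -0.35], "rotation": [0, 0, 0], "hand": -1}
    - {"linear": [0, 0, -0.16], "rotation": [0, 0, 0], "hand": -1}
    - {"linear": [0, 0, 0], "rotation": [0, 0, 0], "hand": -1}
    - {"linear": [0, 0, 0], "rotation": [0, 0, 0], "hand": -1}
    - {"linear": [0, 0, 0], "rotation": [0, 0, 0], "hand": 0.5}
    - {"linear": [0, 0, 0], "rotation": [0, 0, 0], "hand": 0.5}
    - {"linear": [0, 0, 0], "rotation": [0, 0, 0], "hand": 0.5}
    - {"linear": [0, 0, 0.3], "rotation": [0, 0, 0], "hand": 0.5}
    - {"linear": [0, 0, 1], "rotation": [0, 0, 0], "hand": 0.5}
    - {"linear": [0, 0, 1], "rotation": [0, 0, 0], "hand": 0.5}

```text
t: 13.9
tool_pos: [0.5732, -0.3588, 0.0676]
ee_rot: [0.988, 0.154, -0.001, 0.0]
wrist_force: [0.1, 0.2, 0.8]
gripper_width: 0.064
gripper_force: 0.0
```

Request:
send_rows:
  commands:
    - {"linear": [0.11, 0.92, 1], "rotation": [0, 0, 0.0833], "hand": 0.5}
    - {"linear": [0.11, 0.92, 1], "rotation": [0, 0, 0.0833], "hand": 0.5}
    - {"linear": [0.11, 0.92, 0], "rotation": [0, 0, 0.0833], "hand": 0.5}
    - {"linear": [0.11, 0.92, 0], "rotation": [0, 0, 0.0833], "hand": 0.5}
    - {"linear": [0.11, 0.92, 0], "rotation": [0, 0, 0.0833], "hand": 0.5}
    - {"linear": [0.11, 0.92, 0], "rotation": [0, 0, 0.0833], "hand": 0.5}
    - {"linear": [0.11, 0.92, 0], "rotation": [0, 0, 0.0833], "hand": 0.5}
    - {"linear": [0.11, 0.92, 0], "rotation": [0, 0, 0.0833], "hand": 0.5}
    - {"linear": [0.11, 0.92, 0], "rotation": [0, 0, 0.0833], "hand": 0.5}
    - {"linear": [0.11, 0.92, 0], "rotation": [0, 0, 0.0833], "hand": 0.5}
    - {"linear": [0.11, 0.92, 0], "rotation": [0, 0, 0.0833], "hand": 0.5}
    - {"linear": [0.11, 0.92, 0], "rotation": [0, 0, 0.0833], "hand": 0.5}

```text
t: 15.1
tool_pos: [0.6067, -0.082, 0.1177]
ee_rot: [0.588, 0.809, -0.0, 0.001]
wrist_force: [0.5, -0.4, 0.1]
gripper_width: 0.0641
gripper_force: 0.0
```

Request:
send_rows:
  commands:
    - {"linear": [0.11, 0.92, 0], "rotation": [0, 0, 0], "hand": 0.2}
    - {"linear": [0.11, 0.92, 0], "rotation": [0, 0, 0], "hand": 0.2}
    - {"linear": [0.11, 0.92, 0], "rotation": [0, 0, 0], "hand": 0.2}
    - {"linear": [0.11, 0.92, 0], "rotation": [0, 0, 0], "hand": 0.2}
    - {"linear": [0.11, 0.92, 0], "rotation": [0, 0, 0], "hand": 0.2}
    - {"linear": [0.11, 0.92, 0], "rotation": [0, 0, 0], "hand": 0.2}
    - {"linear": [0.11, 0.92, 0], "rotation": [0, 0, 0], "hand": 0.2}
    - {"linear": [0.11, 0.92, 0], "rotation": [0, 0, 0], "hand": 0.2}
    - {"linear": [0.11, 0.92, 0], "rotation": [0, 0, 0], "hand": 0.2}
    - {"linear": [0.11, 0.92, 0], "rotation": [0, 0, 0], "hand": 0.2}
    - {"linear": [0.11, 0.92, 0], "rotation": [0, 0, 0], "hand": 0.2}
    - {"linear": [0.11, 0.92, 0], "rotation": [0, 0, 0], "hand": 0.2}

```text
t: 16.3
tool_pos: [0.6397, 0.194, 0.1177]
ee_rot: [0.59, 0.808, -0.0, 0.001]
wrist_force: [0.2, -1.0, -0.1]
gripper_width: 0.0512
gripper_force: 0.0
```

Request:
send_rows:
  commands:
    - {"linear": [0, 0, 0], "rotation": [0, 0, 0], "hand": 0.2}
    - {"linear": [0, 0, 0], "rotation": [0, 0, 0], "hand": 0.2}

```text
t: 16.5
tool_pos: [0.6395, 0.1932, 0.1171]
ee_rot: [0.589, 0.808, -0.0, 0.001]
wrist_force: [-0.3, -0.2, 0.2]
gripper_width: 0.0512
gripper_force: 0.0
```

Run:
```python
from h import *
d=grab('wrist','w6'); delta(.6386,.1947,.002,107.8)
for c in blobs(d,(8,50,80),(26,220,255)): print('key',c.reshape(-1,2).mean(0).round(),rect(d,c,.008))
```

```text
lin [-0.036  0.082 -4.603] rot [0.0011 0.0007 0.0009] minrows 4.6 q6 89
key [552. 333.] {'c': (875.0, 161.9), 'w': 12.8, 'l': 20.8, 'long': -10.3, 'touch': True}
key [ 36. 322.] {'c': (489.1, 50.3), 'w': 24.5, 'l': 65.2, 'long': -72.6, 'touch': False}
key [ 10. 279.] {'c': (467.8, 81.5), 'w': 12.3, 'l': 15.2, 'long': 17.7, 'touch': True}
key [276. 220.] {'c': (643.1, 179.8), 'w': 23.4, 'l': 70.3, 'long': -71.6, 'touch': False}
```

View pics/w6.png

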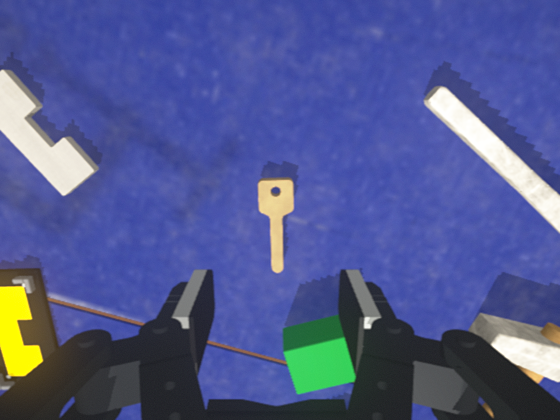

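The key lies at (276,220), bow away from the camera's near edge, and the second measurement agrees. Descend and grip.

Request:
send_rows:
  commands:
    - {"linear": [-0.04, 0.06, -1], "rotation": [0, 0, 0], "hand": 0.2}
    - {"linear": [0, 0, -1], "rotation": [0, 0, 0], "hand": 0.2}
    - {"linear": [0, 0, -1], "rotation": [0, 0, 0], "hand": 0.2}
    - {"linear": [0, 0, -0.9], "rotation": [0, 0, 0], "hand": 0.2}
    - {"linear": [0, 0, -0.5], "rotation": [0, 0, 0], "hand": 0.2}
    - {"linear": [0, 0, -0.26], "rotation": [0, 0, 0], "hand": 0.2}
    - {"linear": [0, 0, 0], "rotation": [0, 0, 0], "hand": -1}
    - {"linear": [0, 0, 0], "rotation": [0, 0, 0], "hand": -1}
    - {"linear": [0, 0, 0], "rotation": [0, 0, 0], "hand": -1}
    - {"linear": [0, 0, 0], "rotation": [0, 0, 0], "hand": -1}
    - {"linear": [0, 0, 0], "rotation": [0, 0, 0], "hand": -1}
  grip_force: 30

```text
t: 17.65
tool_pos: [0.6392, 0.1947, 0.0015]
ee_rot: [0.59, 0.808, 0.0, 0.001]
wrist_force: [0.6, -0.9, 6.2]
gripper_width: 0.0226
gripper_force: 30.0
```

Request:
send_rows:
  commands:
    - {"linear": [0, 0, 0.6], "rotation": [0, 0, 0], "hand": -1}
    - {"linear": [0, 0, 1], "rotation": [0, 0, 0], "hand": -1}
    - {"linear": [0, 0, 1], "rotation": [0, 0, 0], "hand": -1}
    - {"linear": [0, -0.98, 0], "rotation": [0, 0, 0.0142], "hand": -1}
    - {"linear": [0, -0.98, 0], "rotation": [0, 0, 0.0142], "hand": -1}
    - {"linear": [0, -0.98, 0], "rotation": [0, 0, 0.0142], "hand": -1}
    - {"linear": [0, -0.98, 0], "rotation": [0, 0, 0.0142], "hand": -1}
    - {"linear": [0, -0.98, 0], "rotation": [0, 0, 0.0142], "hand": -1}
    - {"linear": [0, -0.98, 0], "rotation": [0, 0, 0.0142], "hand": -1}
    - {"linear": [0, -0.98, 0], "rotation": [0, 0, 0.0142], "hand": -1}
    - {"linear": [0, -0.98, 0], "rotation": [0, 0, 0.0142], "hand": -1}
    - {"linear": [0, -0.98, 0], "rotation": [0, 0, 0.0142], "hand": -1}

```text
t: 18.85
tool_pos: [0.6384, -0.0269, 0.0662]
ee_rot: [0.505, 0.863, -0.0, 0.001]
wrist_force: [-0.5, -0.2, -1.0]
gripper_width: 0.0224
gripper_force: 29.4
```

Request:
send_rows:
  commands:
    - {"linear": [0, -0.98, 0], "rotation": [0, 0, 0.0142], "hand": -1}
    - {"linear": [0, -0.98, 0], "rotation": [0, 0, 0], "hand": -1}
    - {"linear": [0, -0.98, 0], "rotation": [0, 0, 0], "hand": -1}
    - {"linear": [0, -0.98, 0], "rotation": [0, 0, 0], "hand": -1}
    - {"linear": [0, -0.98, 0], "rotation": [0, 0, 0], "hand": -1}
    - {"linear": [0, -0.98, 0], "rotation": [0, 0, 0], "hand": -1}
    - {"linear": [0, 0, 0], "rotation": [0, 0, 0], "hand": -1}
    - {"linear": [0, 0, 0], "rotation": [0, 0, 0], "hand": -1}
    - {"linear": [0, 0, 0], "rotation": [0, 0, 0], "hand": -1}

```text
t: 19.75
tool_pos: [0.6386, -0.1722, 0.0656]
ee_rot: [0.496, 0.868, -0.0, 0.001]
wrist_force: [-0.3, -0.5, -0.4]
gripper_width: 0.0225
gripper_force: 29.4
```

Run:
```python
from h import *
d=grab('wrist','w7'); delta(.6413,-.1760,.0065,120.6); s=arm.observe(); print(s['gripper_width'],s['tool_pos'])
```

```text
lin [ 0.109 -0.157 -2.36 ] rot [0.0008 0.0007 0.0006] minrows 2.4 q6 44
0.022363396039899383 [ 0.63856861 -0.17207406  0.06549563]
```

View pics/w7.png

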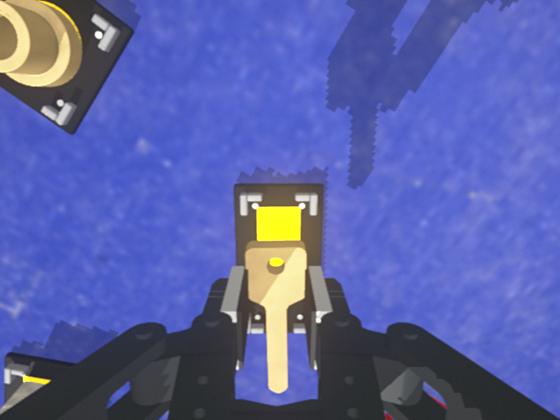

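The key is held straight in line with the nest (inlay bow at (279,222)). Lower and release.

Request:
send_rows:
  commands:
    - {"linear": [0.11, -0.16, -0.8], "rotation": [0, 0, 0], "hand": -1}
    - {"linear": [0, 0, -0.8], "rotation": [0, 0, 0], "hand": -1}
    - {"linear": [0, 0, -0.5], "rotation": [0, 0, 0], "hand": -1}
    - {"linear": [0, 0, -0.2], "rotation": [0, 0, 0], "hand": -1}
    - {"linear": [0, 0, -0.06], "rotation": [0, 0, 0], "hand": -1}
    - {"linear": [0, 0, 0], "rotation": [0, 0, 0], "hand": -1}
    - {"linear": [0, 0, 0], "rotation": [0, 0, 0], "hand": -1}

```text
t: 20.5
tool_pos: [0.6416, -0.1769, 0.0068]
ee_rot: [0.496, 0.868, -0.0, 0.001]
wrist_force: [0.2, 0.2, 0.0]
gripper_width: 0.0222
gripper_force: 29.4
```

Request:
send_rows:
  commands:
    - {"linear": [0, 0, 0], "rotation": [0, 0, 0], "hand": 0}
    - {"linear": [0, 0, 0], "rotation": [0, 0, 0], "hand": 0}
    - {"linear": [0, 0, 0], "rotation": [0, 0, 0], "hand": 0}
    - {"linear": [0, 0, 0.4], "rotation": [0, 0, 0], "hand": 0}
    - {"linear": [0, 0, 1], "rotation": [0, 0, 0], "hand": 0}
    - {"linear": [0, 0, 1], "rotation": [0, 0, 0], "hand": 0}
    - {"linear": [-0.4, 0.95, 1], "rotation": [0, 0, 0.0178], "hand": 0.2}
    - {"linear": [-0.4, 0.95, 1], "rotation": [0, 0, 0.0178], "hand": 0.2}
    - {"linear": [-0.4, 0.95, 0], "rotation": [0, 0, 0.0178], "hand": 0.2}
    - {"linear": [-0.4, 0.95, 0], "rotation": [0, 0, 0.0178], "hand": 0.2}
    - {"linear": [-0.4, 0.95, 0], "rotation": [0, 0, 0.0178], "hand": 0.2}
    - {"linear": [-0.4, 0.95, 0], "rotation": [0, 0, 0.0178], "hand": 0.2}

```text
t: 21.7
tool_pos: [0.5809, -0.0336, 0.1172]
ee_rot: [0.421, 0.907, -0.0, 0.001]
wrist_force: [0.0, -0.7, -0.1]
gripper_width: 0.0512
gripper_force: 0.0
```

Request:
send_rows:
  commands:
    - {"linear": [-0.4, 0.95, 0], "rotation": [0, 0, 0.0178], "hand": 0.2}
    - {"linear": [-0.4, 0.95, 0], "rotation": [0, 0, 0.0178], "hand": 0.2}
    - {"linear": [-0.4, 0.95, 0], "rotation": [0, 0, 0.0178], "hand": 0.2}
    - {"linear": [-0.4, 0.95, 0], "rotation": [0, 0, 0.0178], "hand": 0.2}
    - {"linear": [-0.4, 0.95, 0], "rotation": [0, 0, 0.0178], "hand": 0.2}
    - {"linear": [-0.4, 0.95, 0], "rotation": [0, 0, 0.0178], "hand": 0.2}
    - {"linear": [-0.4, 0.95, 0], "rotation": [0, 0, 0.0178], "hand": 0.2}
    - {"linear": [-0.4, 0.95, 0], "rotation": [0, 0, 0.0178], "hand": 0.2}
    - {"linear": [-0.4, 0.95, 0], "rotation": [0, 0, 0.0178], "hand": 0.2}
    - {"linear": [0, 0, 0], "rotation": [0, 0, 0], "hand": 0.2}
    - {"linear": [0, 0, 0], "rotation": [0, 0, 0], "hand": 0.2}

```text
t: 22.8
tool_pos: [0.4913, 0.1796, 0.1169]
ee_rot: [0.304, 0.953, 0.0, 0.001]
wrist_force: [-0.1, -0.6, 0.2]
gripper_width: 0.0512
gripper_force: 0.0
```

Run:
```python
from h import *
d=grab('wrist','w8'); delta(.4905,.1803,.001,144.6); print(d['extrinsics'][:3,3])
for c in blobs(d,(0,0,150),(179,60,255),500):
    r=rect(d,c,.008)
    if 60<r['l']<100: print('gauge',c.reshape(-1,2).mean(0).round(),r)
```

```text
lin [-0.038  0.048 -4.63 ] rot [0.0005 0.0014 0.0009] minrows 4.6 q6 56
[0.42912494 0.22242545 0.26016129]
gauge [276. 175.] {'c': (473.5, 192.0), 'w': 30.9, 'l': 80.0, 'long': -35.2, 'touch': False}
gauge [529. 136.] {'c': (549.8, 335.9), 'w': 49.0, 'l': 73.9, 'long': -22.9, 'touch': True}
```

View pics/w8.png

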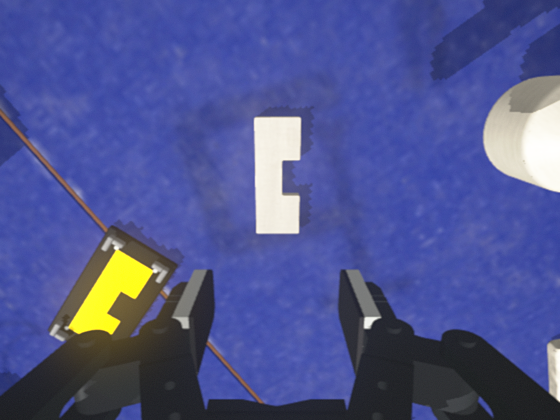

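The gauge is at (276,175), centre (473.5,192.0) mm with sizes right, and the TCP is already over the planned grip point. Descend and grip.

Request:
send_rows:
  commands:
    - {"linear": [0, 0, -1], "rotation": [0, 0, 0], "hand": 0.2}
    - {"linear": [0, 0, -1], "rotation": [0, 0, 0], "hand": 0.2}
    - {"linear": [0, 0, -1], "rotation": [0, 0, 0], "hand": 0.2}
    - {"linear": [0, 0, -0.9], "rotation": [0, 0, 0], "hand": 0.2}
    - {"linear": [0, 0, -0.5], "rotation": [0, 0, 0], "hand": 0.2}
    - {"linear": [0, 0, -0.25], "rotation": [0, 0, 0], "hand": 0.2}
    - {"linear": [0, 0, 0], "rotation": [0, 0, 0], "hand": -1}
    - {"linear": [0, 0, 0], "rotation": [0, 0, 0], "hand": -1}
    - {"linear": [0, 0, 0], "rotation": [0, 0, 0], "hand": -1}
    - {"linear": [0, 0, 0], "rotation": [0, 0, 0], "hand": -1}
    - {"linear": [0, 0, 0], "rotation": [0, 0, 0], "hand": -1}
  grip_force: 60

```text
t: 23.95
tool_pos: [0.4919, 0.1795, 0.0009]
ee_rot: [0.305, 0.952, 0.0, 0.002]
wrist_force: [-0.1, -1.2, 5.5]
gripper_width: 0.0281
gripper_force: 59.9
```

Run:
```python
from h import *
s=arm.observe(); print(s['tool_pos'],s['gripper_width']); delta(.4838,.0137,.075,109.6)
```

```text
[0.49188191 0.17946319 0.00088296] 0.028056618776157678
lin [-0.323 -6.631  2.965] rot [ 0.0009  0.0019 -0.3881] minrows 6.6 q6 72
```

Request:
send_rows:
  commands:
    - {"linear": [0, 0, 0.5], "rotation": [0, 0, 0], "hand": -1}
    - {"linear": [0, 0, 1], "rotation": [0, 0, 0], "hand": -1}
    - {"linear": [0, 0, 1], "rotation": [0, 0, 0], "hand": -1}
    - {"linear": [-0.04, -0.83, 0], "rotation": [0, 0, -0.0485], "hand": -1}
    - {"linear": [-0.04, -0.83, 0], "rotation": [0, 0, -0.0485], "hand": -1}
    - {"linear": [-0.04, -0.83, 0], "rotation": [0, 0, -0.0485], "hand": -1}
    - {"linear": [-0.04, -0.83, 0], "rotation": [0, 0, -0.0485], "hand": -1}
    - {"linear": [-0.04, -0.83, 0], "rotation": [0, 0, -0.0485], "hand": -1}
    - {"linear": [-0.04, -0.83, 0], "rotation": [0, 0, -0.0485], "hand": -1}
    - {"linear": [-0.04, -0.83, 0], "rotation": [0, 0, -0.0485], "hand": -1}
    - {"linear": [-0.04, -0.83, 0], "rotation": [0, 0, -0.0485], "hand": -1}
    - {"linear": [0, 0, 0], "rotation": [0, 0, 0], "hand": -1}

```text
t: 25.15
tool_pos: [0.483, 0.0117, 0.063]
ee_rot: [0.578, 0.816, -0.001, 0.001]
wrist_force: [0.1, 0.7, -1.6]
gripper_width: 0.0278
gripper_force: 59.5
```

Request:
send_rows:
  commands:
    - {"linear": [0, 0, 0], "rotation": [0, 0, 0], "hand": -1}
    - {"linear": [0, 0, 0], "rotation": [0, 0, 0], "hand": -1}

```text
t: 25.35
tool_pos: [0.4832, 0.0139, 0.0626]
ee_rot: [0.576, 0.818, -0.0, 0.001]
wrist_force: [-0.2, 0.9, -2.0]
gripper_width: 0.0279
gripper_force: 59.5
```

Run:
```python
from h import *
d=grab('wrist','w9'); delta(.4838,.0137,.006,109.6); print(arm.observe()['gripper_width'])
```

```text
lin [ 0.023 -0.01  -2.262] rot [ 0.0009  0.0005 -0.0011] minrows 2.3 q6 72
0.027851001391947964
```

View pics/w9.png

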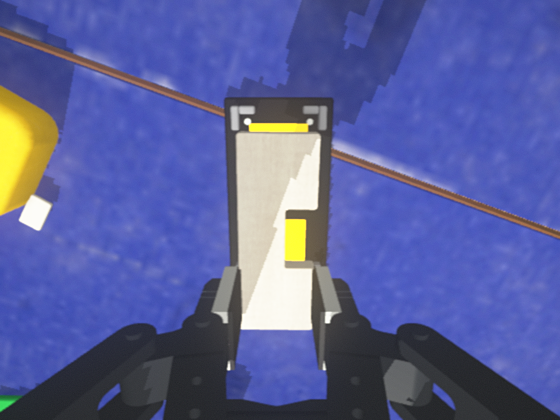

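The gauge is held level with its notch over the inlay's notch (297,240). Lower, release and rise.

Request:
send_rows:
  commands:
    - {"linear": [0, 0, -0.9], "rotation": [0, 0, 0], "hand": -1}
    - {"linear": [0, 0, -0.7], "rotation": [0, 0, 0], "hand": -1}
    - {"linear": [0, 0, -0.4], "rotation": [0, 0, 0], "hand": -1}
    - {"linear": [0, 0, -0.2], "rotation": [0, 0, 0], "hand": -1}
    - {"linear": [0, 0, -0.05], "rotation": [0, 0, 0], "hand": -1}
    - {"linear": [0, 0, 0], "rotation": [0, 0, 0], "hand": -1}
    - {"linear": [0, 0, 0], "rotation": [0, 0, 0], "hand": 0.1}
    - {"linear": [0, 0, 0], "rotation": [0, 0, 0], "hand": 0.1}
    - {"linear": [0, 0, 0], "rotation": [0, 0, 0], "hand": 0.1}
    - {"linear": [0, 0, 0.4], "rotation": [0, 0, 0], "hand": 0.1}
    - {"linear": [0, 0, 1], "rotation": [0, 0, 0], "hand": 0.1}
    - {"linear": [0, 0, 1], "rotation": [0, 0, 0], "hand": 0.1}

```text
t: 26.6
tool_pos: [0.483, 0.0133, 0.0674]
ee_rot: [0.576, 0.817, -0.001, 0.001]
wrist_force: [0.5, 0.6, -0.4]
gripper_width: 0.0471
gripper_force: 0.0
```

Run:
```python
from h import *
delta(.53,-.16,.30,40)
```

```text
lin [ 1.882 -6.931  9.304] rot [ 1.000e-03 -4.000e-04 -7.733e-01] minrows 9.3 q6 123
```

Request:
send_rows:
  commands:
    - {"linear": [0.17, -0.5, 0.8], "rotation": [0, 0, -0.087], "hand": 0.1}
    - {"linear": [0.17, -0.5, 0.8], "rotation": [0, 0, -0.087], "hand": 0.1}
    - {"linear": [0.17, -0.5, 0.8], "rotation": [0, 0, -0.087], "hand": 0.1}
    - {"linear": [0.17, -0.5, 0.8], "rotation": [0, 0, -0.087], "hand": 0.1}
    - {"linear": [0.17, -0.5, 0.8], "rotation": [0, 0, -0.087], "hand": 0.1}
    - {"linear": [0.17, -0.5, 0.8], "rotation": [0, 0, -0.087], "hand": 0.1}
    - {"linear": [0.17, -0.5, 0.8], "rotation": [0, 0, -0.087], "hand": 0.1}
    - {"linear": [0.17, -0.5, 0.8], "rotation": [0, 0, -0.087], "hand": 0.1}
    - {"linear": [0.17, -0.5, 0.8], "rotation": [0, 0, -0.087], "hand": 0.1}
    - {"linear": [0.17, -0.5, 0.8], "rotation": [0, 0, -0.087], "hand": 0.1}
    - {"linear": [0.17, -0.5, 0.8], "rotation": [0, 0, -0.087], "hand": 0.1}
    - {"linear": [0.17, -0.5, 0.8], "rotation": [0, 0, -0.087], "hand": 0.1}

```text
t: 27.8
tool_pos: [0.5341, -0.1372, 0.3079]
ee_rot: [0.991, 0.133, -0.0, 0.0]
wrist_force: [0.9, -0.3, 0.8]
gripper_width: 0.047
gripper_force: 0.0
```

Request:
send_rows:
  commands:
    - {"linear": [0, -0.5, 0], "rotation": [0, 0, -0.087], "hand": 0.1}
    - {"linear": [0, -0.5, 0], "rotation": [0, 0, -0.08], "hand": 0.1}
    - {"linear": [0, 0, 0], "rotation": [0, 0, 0], "hand": 0.1}
    - {"linear": [0, 0, 0], "rotation": [0, 0, 0], "hand": 0.1}

```text
t: 28.2
tool_pos: [0.534, -0.1616, 0.3065]
ee_rot: [1.0, 0.007, -0.001, 0.0]
wrist_force: [-0.4, -0.7, 0.2]
gripper_width: 0.0468
gripper_force: 0.0
```

Run:
```python
from h import *
d=grab('wrist','w10'); cv2.imwrite('pics/w10b.png',cv2.resize(d['image'][0:300,:,::-1],(800,429),interpolation=cv2.INTER_CUBIC))
```

```text
(no output)
```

View pics/w10b.png

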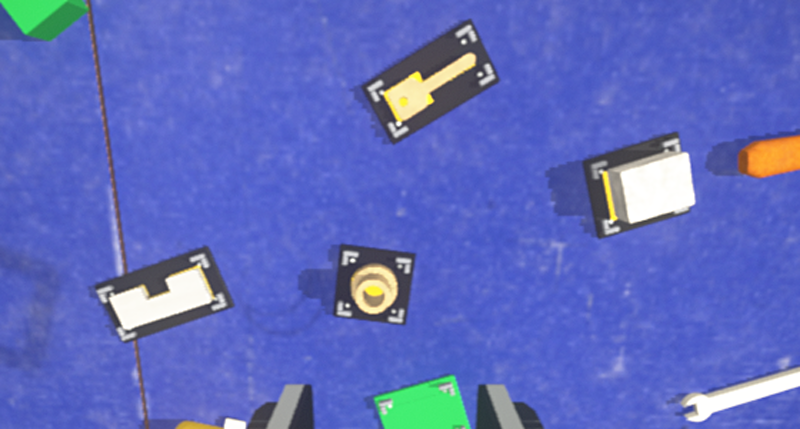

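All four parts sit in their nests: key (430,85), bush (375,288), gauge (165,295), block (652,188). The block shows a yellow strip at its left end (608,200), so I'll measure it.

Run:
```python
from h import *
d=load('w10'); u=np.array([np.cos(np.radians(-72.2)),np.sin(np.radians(-72.2))]); v=np.array([-u[1],u[0]])
for c in blobs(d,(22,120,120),(35,255,255),20):
    m=c.reshape(-1,2).mean(0)
    if m[0]>400 and m[1]<250: P=plane(d,c,.005)*1000-[573.9,-358.1]; print('strip',(P@u).min().round(1),(P@u).max().round(1),(P@v).min().round(1),(P@v).max().round(1))
for c in blobs(d,(0,0,215),(179,40,255),800):
    m=c.reshape(-1,2).mean(0)
    if m[0]>400 and m[1]<190: print('block',cv2.boundingRect(c),rect(d,c,.035),cv2.approxPolyDP(c,3,True).reshape(-1,2).tolist())
cv2.imwrite('pics/blk.png',cv2.resize(d['image'][85:175,400:500,::-1],None,fx=6,fy=6,interpolation=cv2.INTER_CUBIC))
```

```text
strip -26.1 -21.8 -19.1 18.6
block (434, 107, 52, 49) {'c': (575.0, -359.9), 'w': 42.0, 'l': 51.2, 'long': -73.5, 'touch': False} [[481, 107], [434, 121], [441, 155], [485, 142]]
```

View pics/blk.png

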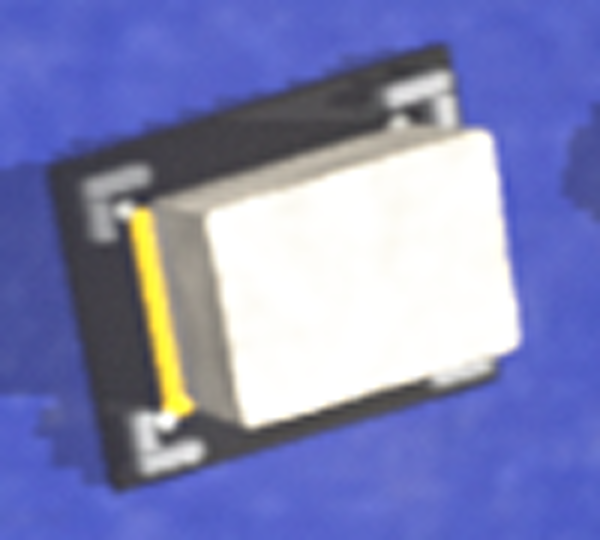

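The block sits about 2 to 3 mm off centre. The stops allow 5 mm, its top measures true at the flat height, and it is clear of the stops. Handing in.

```bash
python3 -c "
from cell import arm; print(arm.hand_in())"
```

```text
the job is handed in; nothing more can be done
None
```

All four parts are in their matching nests, released and at rest, and the job was handed in at about 28 s; the hand-in returned no verdict. The block sits about 2–3 mm off centre, inside its stops, and the arm stayed clear of the oil can.

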